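Shift the packing conveyor into third

ROBOT

A 6-joint arm with a two-finger parallel gripper is mounted at the origin on the work surface. World frame = base frame: x ahead of the robot, y to its left, z up, the work surface at z = 0. Lengths are in m, angles in rad, forces in N, time in s.
With the tool pointing down it reaches from about 0.3 to 0.875 m from the base axis. Payload 6.4 kg.
Tool frame: the origin (TCP) lies at the very end of the fingers, on their centre line; the grasp point (between the pads) lies 19 mm behind it; z points along the fingers, y is the line along which they close (so a half turn about z gives the same grasp; the last joint's range is limited). The gripper opens to 85 mm and grips with 20 to 120 N. Pads are 22 mm wide; open, the fingers measure 114 mm over their backs; the gripper's body (76 mm by 85 mm) begins 54 mm behind the grasp point. The pads swing forward as they close: fully open they stand 13 mm farther back than shut.
Start: joints at [0.913, 0.181, 1.607, -0, 1.354, -0.206], TCP at [0.251, 0.517, 0.231] pointing down, gripper open.
Joint ranges: [-2.99, 2.99], [-0.89, 2.07], [0.3, 2.58], [-1.14, 4.28], [0, 2.63], [-3.12, 3.12]. Speed limits (rad/s): [2.57, 2.57, 3.01, 3.14, 3.14, 3.14].

INTERFACE

Orientations are given as a unit quaternion [w, x, y, z].
In Python, from bench import telemetry, camera, ctrl, spotter gives the robot as it stands.
- The arm moves only by the tool send_rows, never from a script. Its argument "series" is a list of rows, each a list of 3 entries, a list of its own where there are three numbers: the turn, a rotation vector about the world's x, y, z in degrees, then the shift along the world's x, y, z in mm, then the closure, from -1 (fully open) to 1 (shut), so that 0 is half open. In form: [[[rx, ry, rz], [dx, dy, dz], gripper], ...]. A call has 1 to 10 rows; each row is the pose to reach, as a shift and turn from the pose commanded when the call began; what a row does not reach only later rows make up. A row lasts 1/8 s, in which the tool goes at most 62.5 mm and 10.7 degrees, less where a joint would pass 70% of its speed; a pose out of reach is approached as far as the arm can. A call with a gripper value outside its range is refused whole. The fingers move at their own pace and stop on an object; the grip force is fixed at half the most. Time passes only in rows, so rows that repeat a pose let the fingers close. It gives the time, the measured TCP pose, the force, the opening and the grip force at its end, in the units of the state.
- telemetry.get_obs(): the state, without advancing time (a new reading comes with each control period).
- camera(name): name is "scene" or "top"; returns a dict with "pixels" (420x560x3 uint8, red, green, blue), "camera_matrix" (3x3 intrinsics, pixels), "dist_coeffs" ([k1, k2, p1, p2, k3] as OpenCV has them; the pictures are not rectified), "xyz" and "orientation" of the camera in the world. Camera axes: x right, y up, looking along -z (the intrinsics and any distortion apply to the point x, -y, -z); pixel columns grow to the right and rows downward; lengths in m; the calibration is good to about 2 mm. A picture is of the moment at which its call begins. There is no depth.
- ctrl.hand_in(): hands the job in; it is judged then, once.
Trained networks look in the newest picture that a camera, given by its name, has taken for a name from the list of things; names that differ only in an ending like _2 or _b are one class to them, and where a whole thing is asked for, a point or a joint stands for the part that bears it (a point fixed in the world has none). Each returns a list of dicts, best first, with "conf" (0 to 1); they miss things now and then, are a little off and sometimes report something else, mostly with a low value. They report only what shows in the picture. A call takes as long as a camera call.
- spotter.boxes_of(thing, camera): "xyz" ([x, y, z] in m, in world coordinates, good to about 4 mm: the middle of the surface that is visible of it).
- spotter.landmark_of(thing, camera): "xyz" ([x, y, z] in m, in world coordinates, good to about 4 mm: a listed point, or the origin of a listed thing).
The state is a dict: "time_s": time; "q": joint angles; "dq": joint speeds; "joint_efforts": joint torques, N m; "eef_pos": TCP position; "eef_rot": TCP orientation; "wrist_force": force on the tool from outside, world axes, zero at the start; "torque": the same for the moment, N m; "opening": opening from 0.0 (shut) to 1.0 (fully open); "grasp_force": force on a finger pad.
Only numpy, scipy, OpenCV 4.12 (cv2) and the standard library are available. Lean on these libraries where they do the work, as an engineer would, in place of code of your own. Each camera call takes 0.05 s, during which the arm holds its last target. There are 200 camera calls.

TASK

Put the packing conveyor into third gear: with the fingertips or the outside of the fingers, push the gearstick (wherever it stands in the left-hand slots) to the middle, across to the right, then forward, away from the robot, fully home in the far right slot. Do not grip the stick, do not let it go into the near right slot on the way, leave the cup, bottle, tray and scraper where they are, and finish with the hand clear.

Things in the scene. Friction and masses are not known exactly. Their poses are not given: they have to be found in the camera images.
- drive: The conveyor's drive box (fixed), steel, 220 x 342 mm, flat top 120 mm above the bench; origin at the centre of its underside, x = forward (from the robot's side towards the belt), y = left, z up. Its belt, with food trays up to 130 mm high, runs along the far side (x = 107 to 333 mm, y = -290 to 290 mm). The stick pivots on the box's z axis, 30 mm above the bench.
- gate (a point): Centre of the H-shaped gate, on the box's top, axes as the drive box. Two legs run along x, centred at y = +22 (left) and -22 mm (right), 20 mm wide, x = -31 to 31 mm; a cross channel 22 mm wide (x = -11 to 11 mm) joins them at the middle. Slots: 1 far left, 2 near left, 3 far right, 4 near right. Plate 5 mm thick.
- knob (a point): Centre of the gearstick's black upright knob, a cylinder 34 mm across and 45 mm tall with rounded rims; its z axis lies along the stick. It is 187.5 mm from the pivot, so 217.5 mm above the bench when upright. Below the knob is a 12 mm round steel stick. The stick has no spring: it moves at about 1 to 3 N of push at the knob and stays where it is left.
- across (a joint): Sideways lean of the stick, rad: 0 upright, positive to the right (drive's -y). About -0.20 to -0.29 in the left leg, +0.20 to +0.29 in the right leg. The knob centre's y in the drive frame is -187.5 mm x sin(across) x cos(forward).
- forward (a joint): Fore-and-aft lean of the stick, rad: 0 upright, positive away from the robot (drive's +x). Free to cross between legs within about +-0.05; about +0.28 fully home in slot 1 or 3, -0.28 in slot 2 or 4. The knob centre's x in the drive frame is 187.5 mm x sin(forward).
- cup_mid (a point): Bystander: small loose steel cup, 52 mm across, 60 mm tall, standing on the drive box's top, to the right of the gate; point at its centre, half-way up.
- bottle_mid (a point): Bystander: loose white bottle, 68 mm across, 190 mm tall, on the bench left of the drive box; point at its centre, half-way up.
- punnet_mid (a point): Bystander: loose empty cream food tray 150 x 115 x 35 mm, on the bench right of the drive box; point at its centre, half-way up.
- scraper: Bystander: loose spatula 240 mm long lying on the bench on the robot's side of the drive box; origin near its middle, on the bench.

How it is judged:
On the way, in this order (a step that is already met when the one before it is completed fails the run):
1. the stick has crossed through the middle channel to the right-hand side (value of joint across above 0.19 rad and value of joint forward between -0.12 and 0.12 rad), for 0.04 s.
2. the stick is fully forward in the third (far right) slot (value of joint across above 0.19 rad and value of joint forward above 0.24 rad), for 0.2 s.
At the end, for the whole second after the job is handed in: The stick rests in the third slot (far right): across above 0.19 rad and forward above 0.24 rad (home is about 0.28), still within 0.02 rad/s, and every bystander within 30 mm of where it began (all of step 2 and velocity of joint forward between -0.02 and 0.02 rad/s and distance of each of cup_mid, bottle_mid, punnet_mid, scraper from where it was at the start of the episode below 0.03 m); the robot touches nothing.
It fails at once if the stick goes into the fourth (near right) slot (value of joint across above 0.15 rad and value of joint forward below -0.15 rad).
It fails at once if the stick or knob is gripped between the fingers (x of the grasp point in the frame of knob between -0.012 and 0.012 m and y of the grasp point in the frame of knob between -0.012 and 0.012 m and z of the grasp point in the frame of knob below 0.03 m and contact force between the fingers and drive above 25 N).
It fails at once if a bystander is lifted, carried or pushed away (more than 30 mm) (distance of any of cup_mid, bottle_mid, punnet_mid, scraper from where it was at the start of the episode above 0.03 m).
It also fails if it takes over 58 s, if anything falls off the work surface, if the arm or the gripper's body presses on something with over 40 N, if the wrist force passes 120 N, or if a joint passes its speed limit or range.

## Working session

There is one attempt and no reset: what is moved stays moved. The work goes in short steps, Python scripts to look and compute and a tool call to move; the robot and the scene stay as the last step left them, time stands still between calls to the robot, and variables do not carry over. Pictures are saved under pics/ and viewed, at most 10 in all, crops included, and the job is handed in when it is done.

Besides the shell and the picture viewer there is one more tool, called after "Call:" by a JSON object that holds its "fn" and its "kwargs". send_rows: Moves the arm, as the interface text tells. Its arguments: {"type":"object","properties":{"series":{"type":"array","items":{"type":"array"}}},"required":["series"]}

```bash
mkdir -p pics
cat > h.py <<'E'
from bench import telemetry, camera, ctrl, spotter
import numpy as np, cv2
def look(n,f):
    c=camera(n); cv2.imwrite('pics/'+f,c['pixels'][:,:,::-1]); return c
def rep(things,cams=('scene','top')):
    for t in things:
        for c in cams:
            for kind in ('landmark_of',):
                try: print(t,c,[(np.round(d['xyz'],3).tolist(),round(d['conf'],2)) for d in getattr(spotter,kind)(t,c)[:2]])
                except Exception as e: print(t,c,e)
E
python3 - <<'E'
from h import *
look('scene','s1.png');c=look('top','t1.png')
rep(['drive','gate','knob','cup_mid','bottle_mid','punnet_mid','scraper'])
o=telemetry.get_obs();print(o['time_s'],o['eef_pos'],o['eef_rot'],o['opening'])
E
```

```text
drive scene [([0.56, 0.164, 0.002], 0.59)]
drive top [([0.559, 0.164, 0.004], 0.74)]
gate scene [([0.56, 0.17, 0.121], 0.66), ([0.558, 0.161, -0.0], 0.6)]
gate top [([0.557, 0.164, 0.117], 0.69)]
knob scene [([0.563, 0.209, 0.216], 0.56)]
knob top [([0.563, 0.207, 0.215], 0.73)]
cup_mid scene [([0.612, 0.034, 0.15], 0.78), ([0.5, 0.412, 0.096], 0.57)]
cup_mid top [([0.611, 0.039, 0.146], 0.84)]
bottle_mid scene [([0.501, 0.415, 0.092], 0.77)]
bottle_mid top [([0.494, 0.413, 0.096], 0.85)]
punnet_mid scene [([0.596, -0.116, 0.015], 0.64)]
punnet_mid top [([0.591, -0.116, 0.018], 0.67), ([0.559, 0.164, 0.118], 0.45)]
scraper scene [([0.379, 0.174, 0.002], 0.75), ([0.501, 0.412, 0.091], 0.37)]
scraper top [([0.377, 0.178, -0.001], 0.68)]
0.8 [0.25102549 0.51733859 0.23131123] [1.36373992e-05 2.23960233e-01 9.74598283e-01 8.46427776e-06] 1.0003796953105206
```

View pics/s1.png

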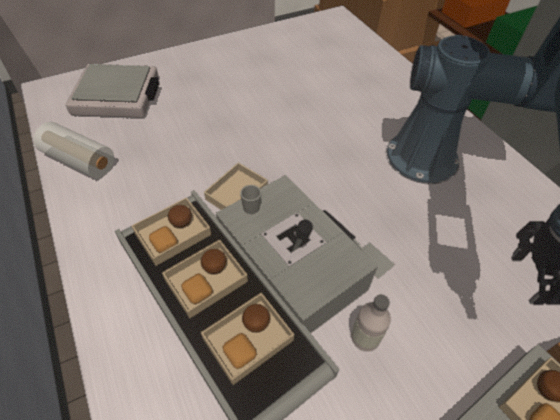

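View pics/t1.png

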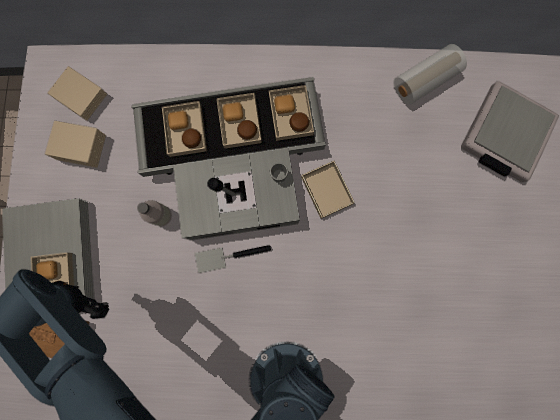

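The scene view shows the drive box with its knob at about (303,228), the cup on top at (250,198), and the bottle at (370,325). In the top view the knob is at (215,184), the gate at (236,191), and the box is slightly yawed with its near edge running (183,238) to (300,220). Next I'll compute the yaw.

```bash
cat >> h.py <<'E'
from scipy.spatial.transform import Rotation as R
def cam(c):
    q=np.array(c['orientation']); M=R.from_quat(q[[1,2,3,0]]).as_matrix() if q.size==4 else q
    return M,np.array(c['xyz'])
def onplane(c,uv,z):
    M,p=cam(c); u=cv2.undistortPoints(np.array(uv,float).reshape(-1,1,2),np.array(c['camera_matrix']),np.array(c['dist_coeffs'])).reshape(-1,2)
    d=np.c_[u[:,0],-u[:,1],-np.ones(len(u))]@M.T
    return p+d*((z-p[2])/d[:,2])[:,None]
E
python3 - <<'E'
from h import *
c=camera('top')
P=onplane(c,[(183,238),(300,221),(133,104),(313,79)],.12);print(P.round(3), np.degrees(np.arctan2(*(P[0]-P[1])[:2])),np.degrees(np.arctan2(*(P[2]-P[3])[:2])))
im=c['pixels'][140:250,165:315,::-1]
cv2.imwrite('pics/t2.png',cv2.resize(im,None,fx=5,fy=5,interpolation=cv2.INTER_CUBIC))
rep(['knob','gate','drive'])
E
```

```text
[[ 0.42   0.311  0.12 ]
 [ 0.478 -0.028  0.12 ]
 [ 0.828  0.492  0.12 ]
 [ 0.918 -0.061  0.12 ]] -9.677081642582108 -9.219363043971969
knob scene [([0.563, 0.209, 0.216], 0.56)]
knob top [([0.561, 0.208, 0.211], 0.65)]
gate scene [([0.56, 0.17, 0.121], 0.66), ([0.558, 0.161, -0.0], 0.6)]
gate top [([0.56, 0.167, 0.118], 0.97)]
drive scene [([0.56, 0.164, 0.002], 0.59)]
drive top [([0.559, 0.162, 0.002], 0.67)]
```

View pics/t2.png

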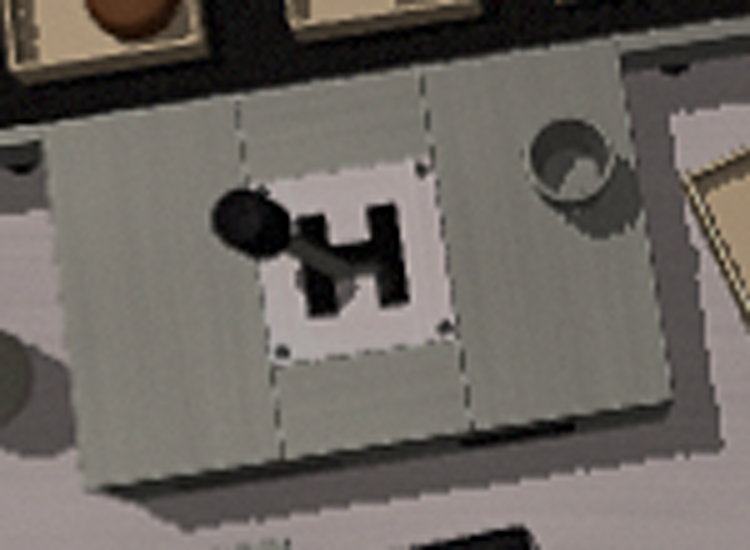

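Call:
{"fn": "send_rows", "kwargs": {"series": [[[0,0,0],[0,0,60],1],[[0,0,7],[40,-30,90],1],[[0,0,14],[85,-65,90],1],[[0,0,20],[130,-105,90],1],[[0,0,26],[175,-145,90],1],[[0,0,31],[220,-180,90],1],[[0,0,35.4],[265,-220,90],1],[[0,0,35.4],[310,-260,90],1],[[0,0,35.4],[358,-301,90],1],[[0,0,35.4],[358,-301,90],1]]}}

```text
time_s: 2.4
eef_pos: [0.6116, 0.2124, 0.3201]
eef_rot: [-0.0, -0.08, 0.997, -0.001]
wrist_force: [-0.0, 1.2, 1.2]
opening: 0.005
grasp_force: 0.0
```

```bash
cat >> h.py <<'E'
O=np.array([.559,.164,0]); D=R.from_euler('z',9.5,degrees=True).as_matrix()
def todrive(p): return (np.array(p)-O)@D
def st():
    o=telemetry.get_obs(); print('t',o['time_s'],'eef',np.round(o['eef_pos'],4),'drive',todrive(o['eef_pos']).round(4),'F',np.round(o['wrist_force'],1),'op',round(o['opening'],2), 'rz',R.from_quat(np.array(o['eef_rot'])[[1,2,3,0]]).as_matrix()[:,1].round(3))
def kn():
    for n in ('scene','top'):
        camera(n)
        for d in spotter.landmark_of('knob',n)[:2]: print(n,todrive(d['xyz']).round(4),round(d['conf'],2))
E
python3 -c "
from h import *
look('scene','s2.png');st();kn()"
```

```text
t 2.45 eef [0.6101 0.2144 0.3203] drive [0.0587 0.0413 0.3203] F [-0.8  0.8 -0.2] op -0.0 rz [-0.162  0.987  0.   ]
scene [0.0129 0.04   0.2136] 0.76
scene [-0.0178  0.2539  0.0916] 0.6
top [ 0.0001 -0.0017  0.0019] 0.56
top [ 0.0298 -0.1339  0.1436] 0.55
```

View pics/s2.png

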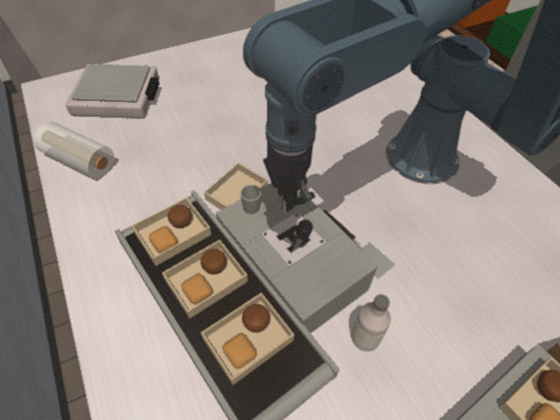

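The gripper is above the far side of the knob, seen at (292,195) with the knob at (303,228). The stick leans slightly forward, with the knob about 12 mm ahead, so I'll descend on the far side and nudge it back to the middle.

Call:
{"fn": "send_rows", "kwargs": {"series": [[[0,0,0],[0,0,-40],1],[[0,0,0],[0,0,-80],1],[[0,0,0],[0,0,-110],1],[[0,0,0],[0,0,-110],1],[[0,0,0],[-10,-2,-110],1],[[0,0,0],[-18,-3,-110],1],[[0,0,0],[-25,-4,-110],1],[[0,0,0],[-30,-5,-110],1],[[0,0,0],[-30,-5,-110],1]]}}

```text
time_s: 3.78
eef_pos: [0.5789, 0.2113, 0.2118]
eef_rot: [0.0, -0.083, 0.997, 0.0]
wrist_force: [1.2, -0.3, 0.3]
opening: -0.001
grasp_force: 0.3
```

```bash
python3 -c "
from h import *
st();kn()"
```

```text
t 3.775 eef [0.5789 0.2113 0.2118] drive [0.0275 0.0433 0.2118] F [ 1.2 -0.3  0.3] op -0.0 rz [-0.165  0.986 -0.   ]
scene [0.0034 0.039  0.2135] 0.68
scene [-0.1772  0.0372  0.0012] 0.19
top [0.0019 0.0405 0.2148] 0.46
```

Call:
{"fn": "send_rows", "kwargs": {"series": [[[0,0,0],[10,2,0],1],[[0,0,0],[20,3,0],1],[[0,0,0],[20,3,55],1],[[0,0,0],[20,3,80],1],[[0,0,0],[-8,26,80],1],[[0,0,0],[-35,50,80],1],[[0,0,0],[-35,50,80],1],[[0,0,0],[-35,50,40],1],[[0,0,0],[-35,50,0],1],[[0,0,0],[-35,50,0],1]]}}

```text
time_s: 5.22
eef_pos: [0.5425, 0.2601, 0.2075]
eef_rot: [-0.004, -0.083, 0.997, -0.001]
wrist_force: [-0.2, -0.5, -0.1]
opening: -0.001
grasp_force: 0.0
```

```bash
python3 -c "
from h import *
look('scene','s3.png');st();kn()"
```

```text
t 5.275 eef [0.5441 0.2606 0.2102] drive [0.0012 0.0978 0.2102] F [ 0.1 -1.2 -0.6] op -0.0 rz [-0.165  0.986 -0.   ]
scene [0.0025 0.0425 0.212 ] 0.74
top [0.0013 0.0429 0.2132] 0.69
```

View pics/s3.png

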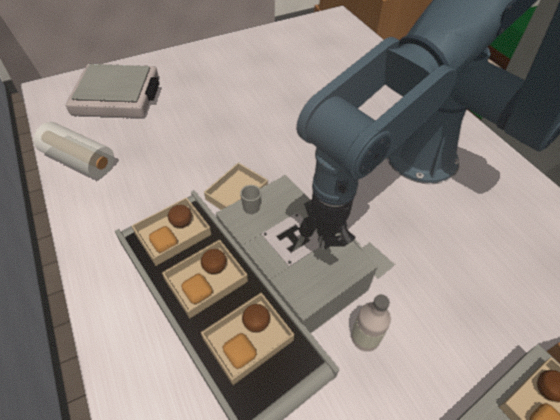

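The fingers are just left of the knob (about (330,232)) and the stick is in the middle. Next, push right along drive -y.

Call:
{"fn": "send_rows", "kwargs": {"series": [[[0,0,0],[2,-12,0],1],[[0,0,0],[4,-22,0],1],[[0,0,0],[5,-31,0],1],[[0,0,0],[7,-40,0],1],[[0,0,0],[8,-49,0],1],[[0,0,0],[10,-58,0],1],[[0,0,0],[11,-67,0],1],[[0,0,0],[13,-76,0],1],[[0,0,0],[13,-76,0],1]]}}

```text
time_s: 6.6
eef_pos: [0.5572, 0.1844, 0.2111]
eef_rot: [-0.0, -0.082, 0.997, -0.0]
wrist_force: [0.4, -0.7, -0.6]
opening: 0.005
grasp_force: 0.0
```

```bash
python3 -c "
from h import *
st();kn()"
```

```text
t 6.6 eef [0.5572 0.1844 0.2111] drive [0.0015 0.0204 0.2111] F [ 0.4 -0.7 -0.6] op 0.01 rz [-0.164  0.986 -0.001]
scene [ 0.0034 -0.0128  0.219 ] 0.86
top [ 0.0005 -0.0118  0.2161] 0.49
```

Call:
{"fn": "send_rows", "kwargs": {"series": [[[0,0,0],[1,-8,0],1],[[0,0,0],[3,-16,0],1],[[0,0,0],[4,-24,0],1],[[0,0,0],[5,-32,0],1],[[0,0,0],[5,-32,0],1]]}}

```text
time_s: 7.42
eef_pos: [0.5622, 0.1524, 0.2113]
eef_rot: [0.0, -0.082, 0.997, -0.0]
wrist_force: [-0.4, -0.1, -0.1]
opening: 0.001
grasp_force: 0.0
```

```bash
python3 -c "
from h import *
st();kn()"
```

```text
t 7.425 eef [0.5622 0.1524 0.2113] drive [ 0.0013 -0.012   0.2113] F [-0.4 -0.1 -0.1] op 0.0 rz [-0.164  0.986 -0.   ]
scene [ 0.0037 -0.0429  0.2155] 0.67
```

Call:
{"fn": "send_rows", "kwargs": {"series": [[[0,0,0],[-2,14,0],1],[[0,0,0],[-2,14,50],1],[[0,0,0],[-2,14,80],1],[[0,0,0],[-25,-15,80],1],[[0,0,0],[-47,-40,80],1],[[0,0,0],[-47,-40,80],1],[[0,0,0],[-47,-40,40],1],[[0,0,0],[-47,-40,-4],1],[[0,0,0],[-47,-40,-4],1]]}}

```text
time_s: 8.75
eef_pos: [0.5127, 0.1144, 0.2039]
eef_rot: [-0.004, -0.083, 0.997, 0.001]
wrist_force: [-1.2, -0.3, 1.2]
opening: -0.0
grasp_force: 0.0
```

```bash
python3 -c "
from h import *
look('scene','s4.png');st();kn()"
```

```text
t 8.8 eef [0.5145 0.1143 0.2065] drive [-0.0521 -0.0417  0.2065] F [-0.9  0.7  1. ] op 0.0 rz [-0.166  0.986  0.001]
scene [ 0.0028 -0.0427  0.2131] 0.74
```

View pics/s4.png

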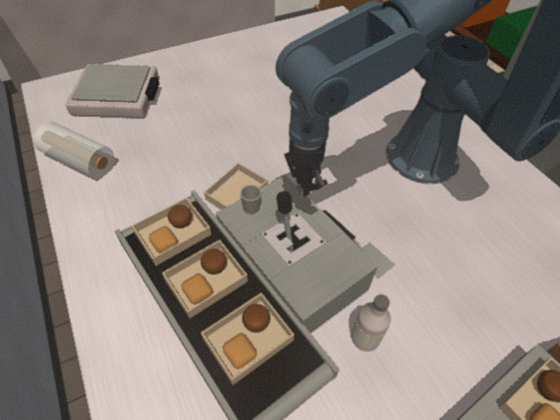

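The stick now leans right, with the knob at (285,202), and the fingers are on its near side at (310,185). Next, push forward.

Call:
{"fn": "send_rows", "kwargs": {"series": [[[0,0,0],[12,2,0],1],[[0,0,0],[22,4,0],1],[[0,0,0],[30,5,0],1],[[0,0,0],[38,6,0],1],[[0,0,0],[46,8,0],1],[[0,0,0],[54,9,0],1],[[0,0,0],[62,10,0],1],[[0,0,0],[69,11,0],1],[[0,0,0],[73,12,0],1],[[0,0,0],[73,12,0],1]]}}

```text
time_s: 10.25
eef_pos: [0.5883, 0.1253, 0.2073]
eef_rot: [0.0, -0.083, 0.997, -0.0]
wrist_force: [0.1, 0.9, 0.3]
opening: -0.003
grasp_force: 0.1
```

```bash
python3 -c "
from h import *
st();kn()"
```

```text
t 10.25 eef [0.5883 0.1253 0.2073] drive [ 0.0226 -0.043   0.2073] F [0.1 0.9 0.3] op -0.0 rz [-0.165  0.986 -0.   ]
scene [ 0.0543 -0.0401  0.208 ] 0.97
scene [-0.0196  0.2542  0.0912] 0.25
```

Call:
{"fn": "send_rows", "kwargs": {"series": [[[0,0,0],[2,0,0],1],[[0,0,0],[4,1,0],1],[[0,0,0],[4,1,0],1]]}}

```text
time_s: 10.82
eef_pos: [0.5909, 0.1259, 0.207]
eef_rot: [-0.002, -0.083, 0.997, -0.0]
wrist_force: [-4.8, -2.1, 1.7]
opening: -0.0
grasp_force: 3.3
```

The wrist force has risen to about 5 N, so the stick is against its stop. Next, withdraw.

Call:
{"fn": "send_rows", "kwargs": {"series": [[[0,0,0],[-10,-2,0],1],[[0,0,0],[-40,-7,0],1],[[0,0,0],[-50,-8,40],1],[[0,0,0],[-60,-10,90],1],[[0,0,0],[-100,-20,130],1],[[0,0,0],[-140,-30,150],1],[[0,0,0],[-140,-30,150],1],[[0,0,0],[-140,-30,150],1]]}}

```text
time_s: 11.82
eef_pos: [0.4522, 0.0963, 0.3572]
eef_rot: [0.001, -0.083, 0.997, -0.0]
wrist_force: [-0.6, 0.3, -0.6]
opening: -0.002
grasp_force: 0.0
```

```bash
python3 -c "
from h import *
look('scene','s5.png');st();kn();rep(['cup_mid','bottle_mid','punnet_mid','scraper'])"
```

```text
t 11.875 eef [0.4522 0.0964 0.3566] drive [-0.1165 -0.0491  0.3566] F [-0.9  0.4  0.1] op 0.0 rz [-0.165  0.986  0.   ]
scene [ 0.0571 -0.0412  0.208 ] 0.69
top [ 0.0524 -0.0393  0.2078] 0.69
cup_mid scene [([0.615, 0.036, 0.149], 0.82)]
cup_mid top [([0.61, 0.036, 0.143], 0.72)]
bottle_mid scene [([0.503, 0.411, 0.091], 0.63)]
bottle_mid top [([0.498, 0.412, 0.096], 0.72)]
punnet_mid scene [([0.594, -0.116, 0.018], 0.62)]
punnet_mid top [([0.593, -0.115, 0.019], 0.67)]
scraper scene [([0.378, 0.176, 0.002], 0.97)]
scraper top [([0.376, 0.174, 0.002], 0.56)]
```

View pics/s5.png

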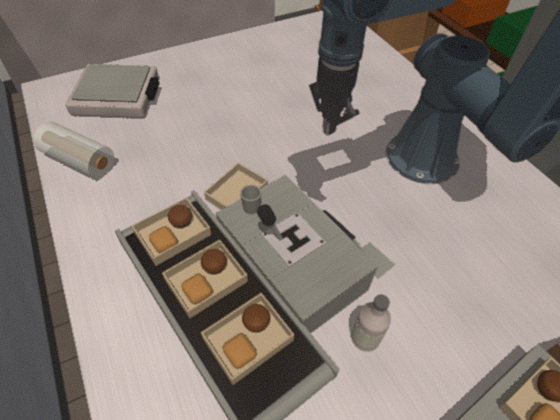

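The stick lies in the far right slot, with the knob at (266,214). The bystanders are unmoved and the hand is clear at (335,110).

```bash
python3 -c "
from h import *
print(ctrl.hand_in())"
```

```text
the job is handed in; nothing more can be done
None
```

The job is handed in with the stick pushed home in the far right slot (third gear), the cup, bottle, tray and scraper unmoved, and the hand clear; the hand-in gave no verdict.

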